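Turn the specimen row round onto the display rack

TASK

Swing the sprung hold-down bar of the wooden holding rack up and back until it stays open by itself, and leave it open. Then move the four insect blocks to the four cork pads of the grey display rack in reverse order: the block that stood leftmost, seen from the robot, goes on the rightmost pad, the second from the left goes second from the right, and so on, so that visitors opposite read the row in the right order. Keep every block upright throughout and leave each standing flat in the middle of its pad, let go and at rest.

Things in the scene. Friction and masses are not known exactly. Their poses are not given: they have to be found in the camera images.
- round: Loose insect specimen block: white resin, a small dark insect flush in its top. Outline from above: round disc, 36 mm across. 30 mm tall, about 45 g. Origin at the centre of its underside, z up. Starts on a pad of the holding rack, under the bar, its axes within 0.2 rad of the pad's.
- square: Loose insect specimen block: white resin, a small dark insect flush in its top. Outline from above: square, 34 x 34 mm. 30 mm tall, about 45 g. Origin at the centre of its underside, z up. Starts on a pad of the holding rack, under the bar, its axes within 0.2 rad of the pad's.
- hexagon: Loose insect specimen block: white resin, a small dark insect flush in its top. Outline from above: hexagon, 34 mm between flats; flats face x and 60 degrees either side, corners face y. 30 mm tall, about 45 g. Origin at the centre of its underside, z up. Starts on a pad of the holding rack, under the bar, its axes within 0.2 rad of the pad's.
- oblong: Loose insect specimen block: white resin, a small dark insect flush in its top. Outline from above: rectangle, 46 mm along its x, 28 mm along its y. 30 mm tall, about 45 g. Origin at the centre of its underside, z up. Starts on a pad of the holding rack, under the bar, its axes within 0.2 rad of the pad's.
- pad_round: Fixed cork pad of the holding rack, on which the round block starts. 50 (x) x 46 (y) x 8 mm; origin at its underside's centre, 12 mm above the table (its top at 20). x points away from the robot, y to its left along the row, z up. The four pads look alike, in a row at 65 mm spacing centred on the rack's board (110 x 296 mm); whose pad has which place varies.
- pad_square: Fixed cork pad of the holding rack, on which the square block starts. 50 (x) x 46 (y) x 8 mm; origin at its underside's centre, 12 mm above the table (its top at 20). x points away from the robot, y to its left along the row, z up. The four pads look alike, in a row at 65 mm spacing centred on the rack's board (110 x 296 mm); whose pad has which place varies.
- pad_hexagon: Fixed cork pad of the holding rack, on which the hexagon block starts. 50 (x) x 46 (y) x 8 mm; origin at its underside's centre, 12 mm above the table (its top at 20). x points away from the robot, y to its left along the row, z up. The four pads look alike, in a row at 65 mm spacing centred on the rack's board (110 x 296 mm); whose pad has which place varies.
- pad_oblong: Fixed cork pad of the holding rack, on which the oblong block starts. 50 (x) x 46 (y) x 8 mm; origin at its underside's centre, 12 mm above the table (its top at 20). x points away from the robot, y to its left along the row, z up. The four pads look alike, in a row at 65 mm spacing centred on the rack's board (110 x 296 mm); whose pad has which place varies.
- display: Fixed grey display rack, empty: board 110 (x) x 296 (y) x 12 mm, end walls 22 mm high, four cork pads 50 x 46 mm, tops 20 mm above the table, centred at x = 0, y = +97.5, +32.5, -32.5, -97.5 mm. Origin at its underside's centre, table height; x away from the robot, y to its left along the row. Stands left or right of the holding rack.
- bar (a joint): Steel hold-down bar: 0 shut, 2 mm over the blocks; front swings up and back; spring (3 N at knob) shuts it below 0.9 rad, throws it open to 2.6 past 1.1. From mid-row in pad axes, z over table, mm: hinge along y at x 55, z 54; shut: black 22 mm ball knob (upright 8 mm stem) at x -30, y 0, z 85; strip x -18 to -8, top z 56. Open: strip x 113, z 89, ball x 144, z 71.
There are look-alikes about, which are no part of the job. What is shaped like the oblong but pink or purple is not meant.

How it is judged (in metres and radians):
On the way:
1. the hold-down bar is open past its hold-open point (value of joint bar above 1.8 rad), for 0.2 s.
At the end, for the whole second after the job is handed in: The bar stands open (above 1.8 rad). The four blocks stand upright (within 0.1 rad) and at rest on the display rack's pads, one on each, each within 12 mm along x and 12 mm along y of its pad's centre, in the reverse of the left-to-right order of the pads they began on (value of joint bar above 1.8 rad and x of round in the frame of display between -0.012 and 0.012 m and z of round in the frame of display between 0.016 and 0.024 m and angle between each of round, square, hexagon, oblong's own z axis and vertical below 0.1 rad and linear speed of each of round, square, hexagon, oblong below 0.02 m/s and angular speed of each of round, square, hexagon, oblong below 0.2 rad/s and x of square in the frame of display between -0.012 and 0.012 m and z of square in the frame of display between 0.016 and 0.024 m and x of hexagon in the frame of display between -0.012 and 0.012 m and z of hexagon in the frame of display between 0.016 and 0.024 m and x of oblong in the frame of display between -0.012 and 0.012 m and z of oblong in the frame of display between 0.016 and 0.024 m and (((world y of pad_round between 0.28 and 0.345 m or world y of pad_round between -0.15 and -0.085 m) and y of round in the frame of display between -0.1095 and -0.0855 m) or ((world y of pad_round between 0.215 and 0.28 m or world y of pad_round between -0.215 and -0.15 m) and y of round in the frame of display between -0.0445 and -0.0205 m) or ((world y of pad_round between 0.15 and 0.215 m or world y of pad_round between -0.28 and -0.215 m) and y of round in the frame of display between 0.0205 and 0.0445 m) or ((world y of pad_round between 0.085 and 0.15 m or world y of pad_round between -0.345 and -0.28 m) and y of round in the frame of display between 0.0855 and 0.1095 m)) and (((world y of pad_square between 0.28 and 0.345 m or world y of pad_square between -0.15 and -0.085 m) and y of square in the frame of display between -0.1095 and -0.0855 m) or ((world y of pad_square between 0.215 and 0.28 m or world y of pad_square between -0.215 and -0.15 m) and y of square in the frame of display between -0.0445 and -0.0205 m) or ((world y of pad_square between 0.15 and 0.215 m or world y of pad_square between -0.28 and -0.215 m) and y of square in the frame of display between 0.0205 and 0.0445 m) or ((world y of pad_square between 0.085 and 0.15 m or world y of pad_square between -0.345 and -0.28 m) and y of square in the frame of display between 0.0855 and 0.1095 m)) and (((world y of pad_hexagon between 0.28 and 0.345 m or world y of pad_hexagon between -0.15 and -0.085 m) and y of hexagon in the frame of display between -0.1095 and -0.0855 m) or ((world y of pad_hexagon between 0.215 and 0.28 m or world y of pad_hexagon between -0.215 and -0.15 m) and y of hexagon in the frame of display between -0.0445 and -0.0205 m) or ((world y of pad_hexagon between 0.15 and 0.215 m or world y of pad_hexagon between -0.28 and -0.215 m) and y of hexagon in the frame of display between 0.0205 and 0.0445 m) or ((world y of pad_hexagon between 0.085 and 0.15 m or world y of pad_hexagon between -0.345 and -0.28 m) and y of hexagon in the frame of display between 0.0855 and 0.1095 m)) and (((world y of pad_oblong between 0.28 and 0.345 m or world y of pad_oblong between -0.15 and -0.085 m) and y of oblong in the frame of display between -0.1095 and -0.0855 m) or ((world y of pad_oblong between 0.215 and 0.28 m or world y of pad_oblong between -0.215 and -0.15 m) and y of oblong in the frame of display between -0.0445 and -0.0205 m) or ((world y of pad_oblong between 0.15 and 0.215 m or world y of pad_oblong between -0.28 and -0.215 m) and y of oblong in the frame of display between 0.0205 and 0.0445 m) or ((world y of pad_oblong between 0.085 and 0.15 m or world y of pad_oblong between -0.345 and -0.28 m) and y of oblong in the frame of display between 0.0855 and 0.1095 m))); the robot touches nothing.
It fails at once if a block is tipped over (leans more than 0.8 rad) (angle between any of round, square, hexagon, oblong's own z axis and vertical above 0.8 rad).
It also fails if it takes over 125 s, if anything falls off the work surface, if the arm or the gripper's body presses on something with over 40 N, if the wrist force passes 120 N, or if a joint passes its speed limit or range.

ROBOT

A 6-joint arm with a two-finger parallel gripper is mounted at the origin on the work surface. World frame = base frame: x ahead of the robot, y to its left, z up, the work surface at z = 0. Lengths are in mm, angles in degrees, forces in N, time in s.
With the tool pointing down it reaches from about 300 to 850 mm from the base axis. Payload 4.2 kg.
Tool frame: the origin (TCP) lies midway between the tips of the shut fingers; the grasp point (between the pads) lies 19 mm behind it (pinch_z is the distance from the TCP to the grasp point, in mm); z points along the fingers, y is the line along which they close (so a half turn about z gives the same grasp; the last joint's range is limited). The gripper opens to 91 mm and grips with 3 to 60 N. Pads are 32 mm wide; open, the fingers measure 118 mm over their backs; the gripper's body (76 mm by 178 mm) begins 60 mm behind the grasp point.
Start: joints at [74.141, 18.312, 89.639, -0, 72.044, -1.146], TCP at [146.044, 556.16, 213.976] pointing down, gripper open.
Joint ranges: [-177.97, 177.97], [-48.28, 115.42], [12.27, 149.76], [-77.06, 257.06], [2.81, 150.46], [-146.56, 146.56]. Speed limits (degrees/s): [147.25, 147.25, 180, 180, 180, 180].

INTERFACE

Orientations are given as [roll, pitch, yaw] about the fixed x, y, z axes, in that order (R = Rz(yaw) Ry(pitch) Rx(roll)).
In Python, from workcell import * gives the robot as it stands.
- The arm moves only by the tool step_arm, never from a script. Its argument "steps" is a list of rows, each a list of 7 numbers: the turn, a rotation vector about the tool's x, y, z in degrees, then the shift along the tool's x, y, z in mm, then the opening, from 0 (shut) to 1 (fully open). In form: [[rx, ry, rz, x, y, z, hand], ...]. A call has exactly 8 rows; each row shifts and turns the commanded pose from where the row before left it, along the tool's axes as they then stand; what a row does not reach is not made up. A row lasts 1/8 s, in which the tool goes at most 62.5 mm and 10.7 degrees, less where a joint would pass 70% of its speed; a pose out of reach is approached as far as the arm can. A call is refused whole if a number of a shift passes 62.5 or a number of a turn 10.7, either way. A call with a gripper value outside its range is refused whole. The fingers move at their own pace and stop on an object; "force" is the grip in N (left out, the last holds). Time passes only in rows, so rows that do not move let the fingers close, or fill a call up. It gives the time, the measured TCP pose, the force, the opening and the grip force at its end, in the units of the state.
- state(): the state, without advancing time (a new reading comes with each control period).
- grab_frame(name): name is "scene" or "top" or "wrist"; returns a dict with "image" (420x560x3 uint8, blue, green, red), "fovy" (degrees; the focal length in pixels is half the picture's height over the tangent of half this angle, whatever the lens; pixels are square), "cx", "cy" (the principal point, pixels), "origin" and "rotation" of the camera in the world; the wrist camera has in their place "tool_from_camera" (4x4, takes a point from camera to tool coordinates, whose origin is the TCP and whose axes are the flange's). Camera axes: x right, y down, z forward; pixel columns grow to the right and rows downward; lengths in mm; the calibration is good to about 2 mm. A picture is of the moment at which its call begins: read the wrist's pose just before it. There is no depth.
- job_done(): hands the job in; it is judged then, once.
The state is a dict: "time_s": time; "qpos": joint angles; "qvel": joint speeds; "effort": joint torques, N m; "ee_pos": TCP position; "ee_rot": TCP orientation; "force": force on the tool from outside, world axes, zero at the start; "torque": the same for the moment, N m; "gripper_width": finger opening in mm; "gripper_force": force on a finger pad.
Only numpy, scipy, OpenCV 4.12 (cv2) and the standard library are available. Lean on these libraries where they do the work, as an engineer would, in place of code of your own. Each camera call takes 0.05 s, during which the arm holds its last target. There are 200 camera calls.

## Working session

There is one attempt and no reset: what is moved stays moved. The work goes in short steps, Python scripts to look and compute and a tool call to move; the robot and the scene stay as the last step left them, time stands still between calls to the robot, and variables do not carry over. Pictures are saved under pics/ and viewed, at most 14 in all, crops included, and the job is handed in when it is done.

Besides the shell and the picture viewer there is one more tool, called as name([rows], argument=value, ...), one row to a line, values as JSON. step_arm: Moves the arm, as the interface text tells. Its arguments: {"type":"object","properties":{"steps":{"type":"array","items":{"type":"array","items":{"type":"number"}}},"force":{"type":"number"}},"required":["steps"]}

```bash
mkdir -p pics; cat > h.py <<'E'
from workcell import *
import numpy as np, cv2
def shot(n,f):
    d=grab_frame(n); cv2.imwrite('pics/'+f,d['image']); return d
def ray(d,u,v,z,T=None):
    f=d['image'].shape[0]/2/np.tan(np.radians(d['fovy'])/2)
    r=d['rotation']@np.array([(u-d['cx'])/f,(v-d['cy'])/f,1.0]); o=np.array(d['origin'])
    return o+r*(z-o[2])/r[2]
def proj(d,p):
    f=d['image'].shape[0]/2/np.tan(np.radians(d['fovy'])/2)
    c=np.array(d['rotation']).T@(np.array(p)-d['origin']); return np.array([d['cx']+f*c[0]/c[2],d['cy']+f*c[1]/c[2]])
E
python3 - <<'E'
from h import *
import pickle
s=state();print(s)
a=shot('top','top1.png');b=shot('scene','sc1.png')
pickle.dump((a,b),open('f1.pkl','wb'))
for d in(a,b):print({k:v for k,v in d.items() if k!='image'})
E
```

```text
{'time_s': 0.0, 'qpos': array([ 7.41400199e+01,  1.83518969e+01,  8.97065301e+01, -1.15408049e-03,
        7.20428174e+01, -1.14799069e+00]), 'qvel': array([-0.00055117,  0.0864427 , -0.03009675,  0.01592426,  0.07222778,
       -0.0968729 ]), 'effort': array([-2.02390809e-03, -4.12467670e+01, -2.31972134e+01,  7.25764618e-02,
        4.55675845e-02, -1.34199249e-04]), 'ee_pos': array([145.91580278, 555.65940091, 213.11686865]), 'ee_rot': array([-1.79898754e+02, -9.31407895e-04,  1.65288367e+02]), 'force': array([ 0.16715003, -0.02868153, -0.45902713]), 'torque': array([ 0.02828411, -0.01543974,  0.05786645]), 'gripper_force': 0.0, 'gripper_width': 91.02351039360563}
{'fovy': 47.691936031753855, 'cx': 279.4947762292682, 'cy': 207.348140817879, 'origin': array([ 486.26027661,    8.15073976, 1158.85014602]), 'rotation': array([-174.22648299,    0.57848678,  -90.8557835 ])}
{'fovy': 55.74967021793237, 'cx': 282.56982144886865, 'cy': 198.988064653613, 'origin': array([1154.66223199, -234.30063713,  748.54906815]), 'rotation': array([-136.66941196,    0.26158403,   66.92318242])}
```

```bash
cat >> h.py <<'E'
from scipy.spatial.transform import Rotation as Ro
_g=grab_frame
def grab_frame(n):
    d=_g(n)
    if 'rotation' in d: d['rotation']=Ro.from_euler('xyz',d['rotation'],degrees=True).as_matrix()
    return d
E
python3 - <<'E'
from h import *
import pickle
a,b=pickle.load(open('f1.pkl','rb'))
for d in (a,b): d['rotation']=Ro.from_euler('xyz',d['rotation'],degrees=True).as_matrix()
pickle.dump((a,b),open('f1.pkl','wb'))
for p in ([500,200,20],[500,-200,20]):print(proj(a,p),proj(b,p))
E
```

```text
[203.99761654 250.81500956] [337.37941969 175.58893385]
[371.53070799 248.28241588] [190.2157634  220.96263918]
```

View pics/top1.png

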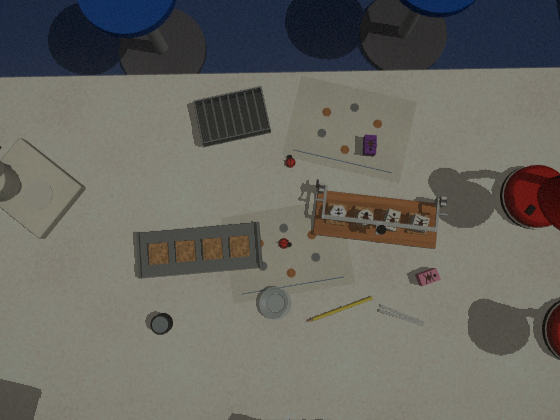

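View pics/sc1.png

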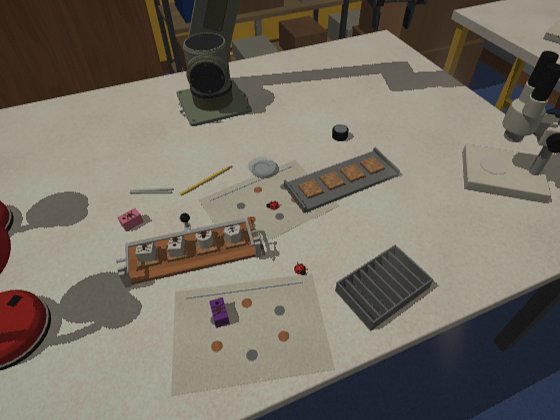

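```bash
python3 - <<'E'
from h import *
import pickle
a,b=pickle.load(open('f1.pkl','rb'))
A=cv2.resize(a['image'][180:255,300:450],None,fx=5,fy=5,interpolation=cv2.INTER_CUBIC)
A=cv2.convertScaleAbs(A,alpha=1.5)
cv2.imwrite('pics/c1.png',A)
# pads of display by brown colour
hsv=cv2.cvtColor(a['image'],cv2.COLOR_BGR2HSV)
m=((hsv[...,0]>5)&(hsv[...,0]<20)&(hsv[...,1]>90)).astype(np.uint8)
m[:, :140]=0;m[:,255:]=0;m[:225]=0;m[275:]=0
n,l,st,c=cv2.connectedComponentsWithStats(m)
P=[]
for i in range(1,n):
    if st[i,4]>100:
        p=ray(a,c[i][0],c[i][1],20);P.append(p);print(c[i],st[i],p)
P=np.array(P);print(P.mean(0));print(np.linalg.norm(np.diff(P[np.argsort(P[:,1])],axis=0),axis=1))
q=P[np.argsort(P[:,1])];w=q[-1]-q[0];print('yaw',np.degrees(np.arctan2(-w[0],w[1])))
E
```

```text
[239.18271605 245.99259259] [229 235  21  23 405] [510.22119171 115.72706711  20.        ]
[212.11735941 248.41320293] [202 238  21  22 409] [505.42967918 180.55423275  20.        ]
[185.12106538 250.71912833] [175 240  21  22 413] [500.90834546 245.22536957  20.        ]
[158.16666667 253.16908213] [148 242  21  23 414] [496.04166059 309.80334868  20.        ]
[503.15021924 212.82750453  20.        ]
[65.00399985 64.82899348 64.7610995 ]
yaw 4.178698782822005
```

View pics/c1.png

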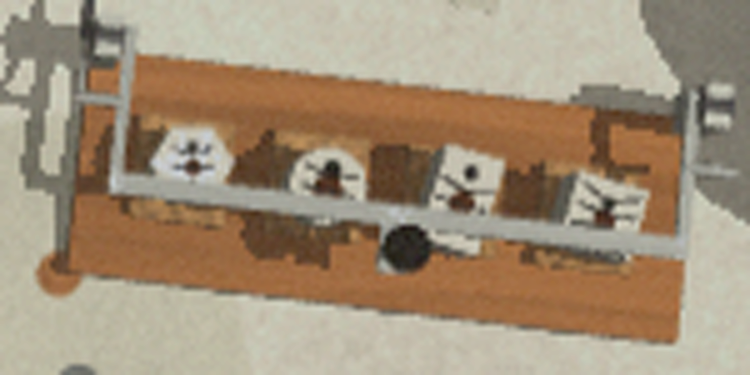

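```bash
python3 - <<'E'
from h import *
import pickle
a,b=pickle.load(open('f1.pkl','rb'))
fl=ray(a,300+66/5,180+274/5,12);fr=ray(a,300+680/5,180+342/5,12)
w=fl-fr;print(fl,fr,np.linalg.norm(w));yaw=np.arctan2(-w[0],w[1]);print('yaw',np.degrees(yaw))
ex=np.array([np.cos(yaw),np.sin(yaw),0]);ey=np.array([-np.sin(yaw),np.cos(yaw),0])
c=(fl+fr)/2+55*ex;print('c',c)
k=ray(a,300+405/5,180+248/5,85);print('knob',k,'c',k+30*ex)
ks=ray(b,185,217,85);print('knob scene',ks)
for n,u,v in (('hex',193,158),('rnd',328,186),('obl',465,200),('sq',605,214)):
  p=ray(a,300+u/5,180+v/5,50);r=p-c;print(n,p,r@ex,r@ey)
E
```

```text
[534.58372916 -62.25057702  12.        ] [ 497.48861717 -355.69957945   12.        ] 295.78432068284314
yaw -7.204589638180522
c [ 570.60192938 -215.87277705   12.        ]
knob [ 540.87960687 -210.88683218   85.        ] c [ 570.64274663 -214.64921336   85.        ]
knob scene [ 542.61789854 -210.84476158   85.        ]
hex [ 586.32531602 -120.52700298   50.        ] 3.641673617719345 96.5648990762864
rnd [ 572.18901541 -183.17450219   50.        ] -2.526223682455228 32.639151565347994
obl [ 564.63169655 -246.78715257   50.        ] -2.0460403145892716 -31.41903901380592
sq [ 557.0703266  -311.64492672   50.        ] -1.4137217196917806 -96.71303075186273
```

```bash
cat >> h.py <<'E'
def go(p,yaw):
    s=state();y0=s['ee_rot'][2];d=np.array(p)-s['ee_pos'];t=np.radians(yaw)
    X=np.array([np.cos(t),np.sin(t),0]);Y=np.array([np.sin(t),-np.cos(t),0])
    print('pos',s['ee_pos'].round(1),'rot',s['ee_rot'].round(2),'rz',round(-((yaw-y0+180)%360-180),2),'then tool xyz',np.round([d@X,d@Y,-d[2]],1))
E
python3 -c "
from h import *
go([541.5,-211,150],172.8)"
```

```text
pos [145.9 555.7 213.2] rot [-179.91   -0.    165.29] rz -7.51 then tool xyz [-488.5 -711.1   63.2]
```

step_arm([
  [0, 0, -7.5, 0, 0, 0, 1],
  [0, 0, 0, -32.6, -47.4, 0, 1],
  [0, 0, 0, -32.6, -47.4, 0, 1],
  [0, 0, 0, -32.6, -47.4, 0, 1],
  [0, 0, 0, -32.6, -47.4, 0, 1],
  [0, 0, 0, -32.6, -47.4, 0, 1],
  [0, 0, 0, -32.6, -47.4, 0, 1],
  [0, 0, 0, -32.6, -47.4, 0, 1],
])

```text
time_s: 1.1
ee_pos: [331.1, 196.6, 213.9]
ee_rot: [180.0, 0.0, 172.8]
force: [1.0, 0.5, 0.5]
gripper_width: 91.3
gripper_force: 0.0
```

step_arm([
  [0, 0, 0, -32.6, -47.4, 0, 1],
  [0, 0, 0, -32.6, -47.4, 0, 1],
  [0, 0, 0, -32.6, -47.4, 0, 1],
  [0, 0, 0, -32.6, -47.4, 0, 1],
  [0, 0, 0, -32.6, -47.4, 0, 1],
  [0, 0, 0, -32.6, -47.4, 0, 1],
  [0, 0, 0, -32.6, -47.4, 0, 1],
  [0, 0, 0, -32.6, -47.4, 0, 1],
])

```text
time_s: 2.1
ee_pos: [542.3, -212.4, 213.5]
ee_rot: [180.0, -0.0, 172.8]
force: [0.1, -0.0, -0.1]
gripper_width: 91.3
gripper_force: 0.0
```

```bash
cat >> h.py <<'E'
def wrist(f):
    s=state();d=grab_frame('wrist');cv2.imwrite('pics/'+f,d['image'])
    T=np.array(d['tool_from_camera']);R=Ro.from_euler('xyz',s['ee_rot'],degrees=True).as_matrix()
    d['rotation']=R@T[:3,:3];d['origin']=s['ee_pos']+R@T[:3,3];return d
E
python3 -c "
from h import *
import pickle
go([541.5,-211,71],172.8)
d=wrist('w1.png');pickle.dump(d,open('w1.pkl','wb'));print(d['tool_from_camera'],proj(d,[541.5,-211,85]))"
```

```text
pos [ 542.3 -212.4  213.5] rot [ 1.7997e+02 -3.0000e-02  1.7276e+02] rz -0.04 then tool xyz [  1.    1.2 142.5]
[[ 8.49077891e-04 -9.71432079e-01 -2.37316236e-01  6.62905571e+01]
 [ 9.99999383e-01  6.54914662e-04  8.96998279e-04 -3.88755476e-01]
 [-7.15951020e-04 -2.37316851e-01  9.71432035e-01 -1.70937612e+02]
 [ 0.00000000e+00  0.00000000e+00  0.00000000e+00  1.00000000e+00]] [281.09453823 196.78155359]
```

View pics/w1.png

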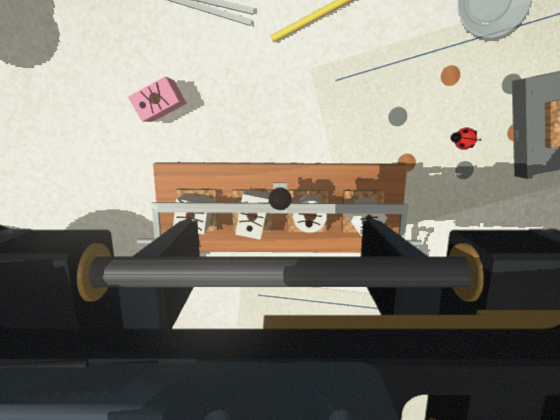

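step_arm([
  [0, 0, 0, 1, 1, 40, 0.6],
  [0, 0, 0, 0, 0, 40, 0.6],
  [0, 0, 0, 0, 0, 40, 0.6],
  [0, 0, 0, 0, 0, 22, 0.6],
  [0, 0, 0, 0, 0, 0, 0.4],
  [0, 0, 0, 0, 0, 0, 0],
  [0, 0, 0, 0, 0, 0, 0],
  [0, 0, 0, 0, 0, 0, 0],
], force=20)

```text
time_s: 3.15
ee_pos: [541.6, -212.0, 73.2]
ee_rot: [-179.7, 0.2, 172.9]
force: [-2.2, -7.4, 1.2]
gripper_width: 20.7
gripper_force: 20.0
```

```bash
python3 -c "
import numpy as np
p=None
for i in range(0,17):
  t=i*0.075; a=np.arctan2(31,-85)-t; q=90.5*np.array([np.cos(a),np.sin(a)])
  if p is not None: print(i,round(t,2),(q-p).round(1))
  p=q"
```

```text
1 0.07 [2.6 6.3]
2 0.15 [3.  6.1]
3 0.22 [3.5 5.8]
4 0.3 [3.9 5.6]
5 0.38 [4.3 5.2]
6 0.45 [4.7 4.9]
7 0.53 [5.  4.5]
8 0.6 [5.4 4.2]
9 0.67 [5.7 3.7]
10 0.75 [5.9 3.3]
11 0.82 [6.2 2.9]
12 0.9 [6.4 2.4]
13 0.97 [6.5 1.9]
14 1.05 [6.6 1.4]
15 1.12 [6.7 0.9]
16 1.2 [6.8 0.4]
```

step_arm([
  [0, 0, 0, -2.6, 0, -6.3, 0],
  [0, 0, 0, -3.0, 0, -6.1, 0],
  [0, 0, 0, -3.5, 0, -5.8, 0],
  [0, 0, 0, -3.9, 0, -5.6, 0],
  [0, 0, 0, -4.3, 0, -5.2, 0],
  [0, 0, 0, -4.7, 0, -4.9, 0],
  [0, 0, 0, -5, 0, -4.5, 0],
  [0, 0, 0, -5.4, 0, -4.2, 0],
])

```text
time_s: 4.15
ee_pos: [572.0, -216.1, 114.9]
ee_rot: [-179.7, -0.1, 172.8]
force: [-2.7, -8.0, -1.6]
gripper_width: 20.4
gripper_force: 20.0
```

step_arm([
  [0, 0, 0, -5.7, 0, -3.7, 0],
  [0, 0, 0, -5.9, 0, -3.3, 0],
  [0, 0, 0, -6.2, 0, -2.9, 0],
  [0, 0, 0, -6.4, 0, -2.4, 0],
  [0, 0, 0, -6.5, 0, -1.9, 0],
  [0, 0, 0, -6.6, 0, -1.4, 0],
  [0, 0, 0, -6.7, 0, -0.9, 0],
  [0, 0, 0, -6.8, 0, -0.4, 0],
])

```text
time_s: 5.15
ee_pos: [623.6, -223.0, 133.1]
ee_rot: [-179.7, 0.1, 172.8]
force: [-0.7, -6.4, 1.3]
gripper_width: 20.9
gripper_force: 20.0
```

step_arm([
  [0, 0, 0, -6.8, 0, 0, 0],
  [0, 0, 0, -6.8, 0, 0.5, 0],
  [0, 0, 0, 0, 0, 0, 1],
  [0, 0, 0, 0, 0, 0, 1],
  [0, 0, 0, 0, 0, 0, 1],
  [0, 0, 0, 10, 0, -40, 1],
  [0, 0, 0, 20, 0, -40, 1],
  [0, 0, 0, 40, 0, 0, 1],
])

```text
time_s: 6.15
ee_pos: [569.6, -213.3, 214.5]
ee_rot: [-179.9, 0.5, 172.8]
force: [-0.8, -0.4, 0.1]
gripper_width: 77.4
gripper_force: 0.0
```

```bash
python3 -c "
from h import *
import pickle
d=wrist('w2.png');a=shot('top','top2.png');pickle.dump((d,a),open('w2.pkl','wb'))
A=cv2.resize(a['image'][150:260,290:450],None,fx=4,fy=4,interpolation=cv2.INTER_CUBIC)
cv2.imwrite('pics/c2.png',A)
ex=np.array([np.cos(-.1257),np.sin(-.1257)]);e=np.array([-ex[1],ex[0]])
for n,y in (('hex',97.5),('r',32.5),('o',-32.5),('s',-97.5)):
  p=np.array([570.6,-215.3])+e*y;print(n,p,proj(d,[*p,50]),proj(a,[*p,50]))"
```

```text
hex [ 582.82350101 -118.5692602 ] [370.15867858 190.47053512] [337.80376465 213.1031844 ]
r [ 574.67450034 -183.05642007] [308.92000868 190.37073472] [365.51411229 216.14068936]
o [ 566.52549966 -247.54357993] [247.69457396 190.2709559 ] [393.29300481 219.18570795]
s [ 558.37649899 -312.0307398 ] [186.48237011 190.17119864] [421.14069684 222.23826809]
```

View pics/w2.png

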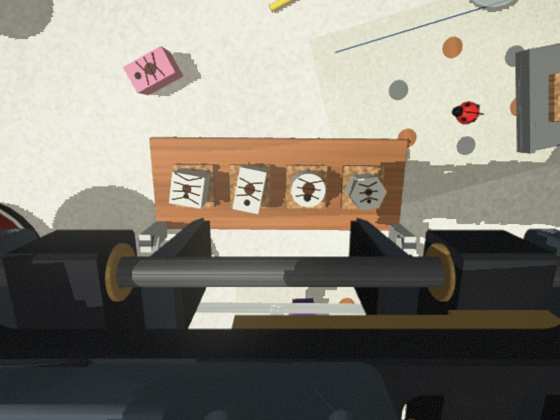

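View pics/c2.png

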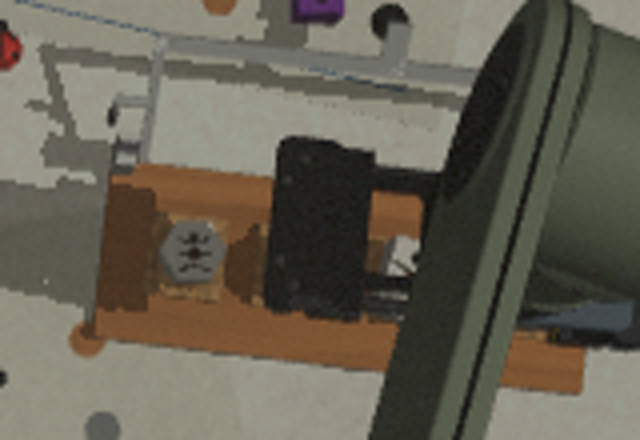

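```bash
python3 - <<'E'
from h import *
import pickle
d,a=pickle.load(open('w2.pkl','rb'))
A=cv2.resize(d['image'][155:225,160:400],None,fx=3.3,fy=3.3,interpolation=cv2.INTER_CUBIC)
cv2.imwrite('pics/c3.png',A)
E
```

```text
(no output)
```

View pics/c3.png

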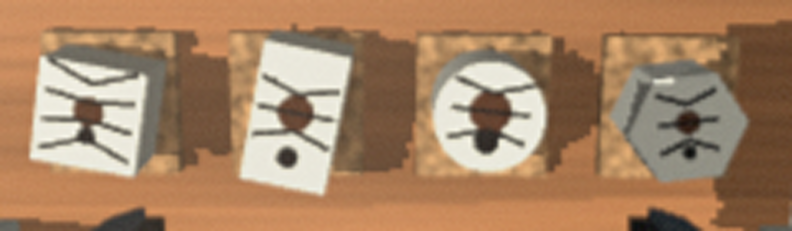

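```bash
python3 - <<'E'
from h import *
import pickle
d,a=pickle.load(open('w2.pkl','rb'))
B=dict(sq=[(42,55),(148,75),(134,178),(30,157)],ob=[(268,38),(352,54),(325,193),(240,178)],rd=[(490,116),(547,116)],hx=[(625,135),(652,75),(717,62),(748,120),(725,172),(660,183)])
for n,P in B.items():
  w=np.array([ray(d,160+u/3.3,155+v/3.3,50) for u,v in P])[:,:2]
  e=np.roll(w,-1,0)-w
  print(n,w.mean(0).round(1),w[0].round(1),np.linalg.norm(e,axis=1).round(1),np.degrees(np.arctan2(e[:,1],e[:,0])).round(1))
E
```

```text
sq [ 558.7 -311.7] [ 537.2 -322.5] [33.9 34.6 34.1 34. ] [  72.   -18.  -109.1  161.6]
ob [ 567.  -245.4] [ 540.7 -250.5] [27.  46.7 28.1 47. ] [  72.   -18.6 -107.5  160. ]
rd [ 575.5 -174.4] [ 574.4 -183.5] [18.3 18.3] [ 82.9 -97.1]
hx [ 585.2 -120.5] [ 586.  -140.9] [21.  20.8 22.  18.3 21.3 20.2] [ 151.8   94.4   24.1  -26.5  -87.1 -149.7]
```

```bash
python3 -c "
from h import *
go([585.2,-120.5,24],151)"
```

```text
pos [ 564.2 -211.9  212. ] rot [ 1.7998e+02 -1.1000e-01  1.7277e+02] rz 21.77 then tool xyz [ 25.9  90.1 188. ]
```

step_arm([
  [0, 0, 10.7, 0, 0, 0, 0.55],
  [0, 0, 10.7, 0, 0, 0, 0.55],
  [0, 0, 0.4, 13, 45, 0, 0.55],
  [0, 0, 0, 13, 45, 0, 0.55],
  [0, 0, 0, 0, 0, 55, 0.55],
  [0, 0, 0, 0, 0, 55, 0.55],
  [0, 0, 0, 0, 0, 0, 0.55],
  [0, 0, 0, 0, 0, 0, 0.55],
])

```text
time_s: 7.25
ee_pos: [589.8, -121.8, 102.7]
ee_rot: [179.9, 0.2, 151.0]
force: [0.4, -0.2, 0.2]
gripper_width: 50.3
gripper_force: 0.0
```

```bash
python3 -c "
from h import *
go([585.2,-120.5,24],151)"
```

```text
pos [ 589.8 -121.8  102.7] rot [1.7994e+02 1.6000e-01 1.5098e+02] rz -0.02 then tool xyz [ 4.7 -1.1 78.7]
```

step_arm([
  [0, 0, 0, 4.7, -1, 30, 0.55],
  [0, 0, 0, 0, 0, 30, 0.55],
  [0, 0, 0, 0, 0, 18.5, 0.55],
  [0, 0, 0, 0, 0, 0, 0.5],
  [0, 0, 0, 0, 0, 0, 0],
  [0, 0, 0, 0, 0, 0, 0],
  [0, 0, 0, 0, 0, 0, 0],
  [0, 0, 0, 0, 0, 0, 0],
], force=15)

```text
time_s: 8.25
ee_pos: [585.3, -120.5, 24.6]
ee_rot: [179.9, 0.3, 151.0]
force: [0.6, 0.3, 7.8]
gripper_width: 34.1
gripper_force: 15.0
```

step_arm([
  [0, 0, 0, 0, 0, -10, 0],
  [0, 0, 0, 0, 0, -20, 0],
  [0, 0, 0, 0, 0, -25, 0],
  [0, 0, 0, 0, 0, -25, 0],
  [0, 0, 0, 0, 0, 0, 0],
  [0, 0, 0, 0, 0, 0, 0],
  [0, 0, 0, 0, 0, 0, 0],
  [0, 0, 0, 0, 0, 0, 0],
])

```text
time_s: 9.25
ee_pos: [583.1, -119.9, 101.4]
ee_rot: [-180.0, -0.1, 151.0]
force: [-0.4, -0.2, -0.5]
gripper_width: 33.6
gripper_force: 15.0
```

```bash
python3 -c "
from h import *
go([510.2,115.7,26],151);print(state()['gripper_width'],state()['gripper_force'])"
```

```text
pos [ 583.1 -119.9  101.4] rot [-1.7998e+02 -1.1000e-01  1.5098e+02] rz -0.02 then tool xyz [178.  170.8  75.4]
33.63668373771273 14.999882119009271
```

step_arm([
  [0, 0, 0, 25.6, 24.2, 0, 0],
  [0, 0, 0, 35, 34, 0, 0],
  [0, 0, 0, 35, 34, 0, 0],
  [0, 0, 0, 35, 34, 0, 0],
  [0, 0, 0, 30, 28, 0, 0],
  [0, 0, 0, 17.4, 16.6, 0, 0],
  [0, 0, 0, 0, 0, 25, 0],
  [0, 0, 0, 0, 0, 20, 0],
])

```text
time_s: 10.25
ee_pos: [510.4, 116.1, 56.6]
ee_rot: [-180.0, -0.0, 151.1]
force: [0.2, 0.1, -0.2]
gripper_width: 34.0
gripper_force: 15.0
```

```bash
python3 -c "
from h import *
go([510.2,115.7,25],151);print(state()['gripper_width'],state()['gripper_force'])"
```

```text
pos [510.4 116.1  56.6] rot [-1.7999e+02 -2.0000e-02  1.5105e+02] rz 0.05 then tool xyz [-0.  -0.5 31.6]
34.03475247069706 14.999791888258187
```

step_arm([
  [0, 0, 0, 0, 0, 15, 0],
  [0, 0, 0, 0, 0, 11, 0],
  [0, 0, 0, 0, 0, 5, 0],
  [0, 0, 0, 0, 0, 0, 0],
  [0, 0, 0, 0, 0, 0, 0.55],
  [0, 0, 0, 0, 0, 0, 0.55],
  [0, 0, 0, 0, 0, 0, 0.55],
  [0, 0, 0, 0, 0, 0, 0.55],
])

```text
time_s: 11.25
ee_pos: [510.9, 115.7, 26.6]
ee_rot: [180.0, 0.0, 151.0]
force: [-0.3, 0.2, -0.3]
gripper_width: 50.3
gripper_force: 0.0
```

step_arm([
  [0, 0, 0, 0, 0, -20, 0.55],
  [0, 0, 0, 0, 0, -40, 0.55],
  [0, 0, 0, 0, 0, -20, 0.55],
  [0, 0, -7, 0, 0, 0, 0.55],
  [0, 0, -7, 0, 0, 0, 0.55],
  [0, 0, -7.8, 0, 0, 0, 0.55],
  [0, 0, 0, 0, 0, 0, 0.55],
  [0, 0, 0, 0, 0, 0, 0.55],
])

```text
time_s: 12.25
ee_pos: [510.8, 115.7, 106.4]
ee_rot: [180.0, -0.0, 172.7]
force: [0.5, -0.1, -0.1]
gripper_width: 50.0
gripper_force: 0.0
```

```bash
python3 -c "
from h import *
go([574.6,-183.4,24],172.8)"
```

```text
pos [510.8 115.7 106.4] rot [179.99  -0.   172.68] rz -0.12 then tool xyz [-100.8 -288.7   82.4]
```

step_arm([
  [0, 0, 0, -10, -28.7, 0, 0.55],
  [0, 0, 0, -18, -52, 0, 0.55],
  [0, 0, 0, -18, -52, 0, 0.55],
  [0, 0, 0, -18, -52, 0, 0.55],
  [0, 0, 0, -18, -52, 0, 0.55],
  [0, 0, 0, -12, -34, 0, 0.55],
  [0, 0, 0, -6.8, -18, 20, 0.55],
  [0, 0, 0, 0, 0, 10, 0.55],
])

```text
time_s: 13.25
ee_pos: [573.4, -183.4, 74.1]
ee_rot: [179.9, -0.2, 172.7]
force: [-0.8, -0.0, -0.4]
gripper_width: 50.1
gripper_force: 0.0
```

```bash
python3 -c "
from h import *
go([574.6,-183.4,24],172.8)"
```

```text
pos [ 573.4 -183.4   74.1] rot [179.93  -0.19 172.67] rz -0.13 then tool xyz [-1.2  0.2 50.1]
```

step_arm([
  [0, 0, 0, -1.2, 0, 20, 0.55],
  [0, 0, 0, 0, 0, 20, 0.55],
  [0, 0, 0, 0, 0, 10, 0.55],
  [0, 0, 0, 0, 0, 0, 0.5],
  [0, 0, 0, 0, 0, 0, 0],
  [0, 0, 0, 0, 0, 0, 0],
  [0, 0, 0, 0, 0, 0, 0],
  [0, 0, 0, 0, 0, 0, 0],
])

```text
time_s: 14.25
ee_pos: [576.2, -183.6, 27.1]
ee_rot: [180.0, 0.1, 172.8]
force: [0.5, 1.4, 3.4]
gripper_width: 35.6
gripper_force: 15.0
```

step_arm([
  [0, 0, 0, 0, 0, -10, 0],
  [0, 0, 0, 0, 0, -20, 0],
  [0, 0, 0, 0, 0, -25, 0],
  [0, 0, 0, 0, 0, -25, 0],
  [0, 0, 0, 0, 0, 0, 0],
  [0, 0, 0, 0, 0, 0, 0],
  [0, 0, 0, 0, 0, 0, 0],
  [0, 0, 0, 0, 0, 0, 0],
])

```text
time_s: 15.25
ee_pos: [575.3, -183.4, 105.4]
ee_rot: [180.0, -0.1, 172.8]
force: [0.4, 0.2, -1.7]
gripper_width: 35.6
gripper_force: 15.0
```

```bash
python3 -c "
from h import *
go([505.4,180.6,25],172.8);print(state()['gripper_width'],state()['gripper_force'])"
```

```text
pos [ 575.3 -183.4  105.4] rot [ 1.7998e+02 -1.0000e-01  1.7279e+02] rz -0.01 then tool xyz [114.9 352.4  80.4]
35.62175051884526 14.9999338388443
```

step_arm([
  [0, 0, 0, 9, 28.4, 0, 0],
  [0, 0, 0, 17, 52, 0, 0],
  [0, 0, 0, 17, 52, 0, 0],
  [0, 0, 0, 17, 52, 0, 0],
  [0, 0, 0, 17, 52, 0, 0],
  [0, 0, 0, 17, 52, 0, 0],
  [0, 0, 0, 13, 40, 0, 0],
  [0, 0, 0, 7.9, 24, 0, 0],
])

```text
time_s: 16.25
ee_pos: [505.3, 182.4, 106.1]
ee_rot: [180.0, -0.0, 172.9]
force: [-0.4, 0.1, 0.6]
gripper_width: 35.7
gripper_force: 15.0
```

step_arm([
  [0, 0, -5.7, 0, 0, 10, 0],
  [0, 0, -5.7, 0, 0, 20, 0],
  [0, 0, 0, 0, 0, 15, 0],
  [0, 0, 0, 0, 0, 0, 0],
  [0, 0, 0, 0, 0, 0, 0],
  [0, 0, 0, 0, 0, 0, 0],
  [0, 0, 0, 0, 0, 0, 0],
  [0, 0, 0, 0, 0, 0, 0],
])

```text
time_s: 17.25
ee_pos: [506.1, 180.5, 61.8]
ee_rot: [180.0, 0.0, -175.8]
force: [0.8, 0.1, -0.4]
gripper_width: 35.7
gripper_force: 15.0
```

```bash
python3 -c "
from h import *
go([505.4,180.6,27],184.2);print(state()['gripper_width'],state()['gripper_force'])"
```

```text
pos [506.1 180.5  61.8] rot [ 1.7999e+02  3.0000e-02 -1.7582e+02] rz -0.02 then tool xyz [ 0.7  0.2 34.8]
35.733007497684426 14.999978989362717
```

Lower, release, rise and turn toward yaw 162 for the oblong.

step_arm([
  [0, 0, 0, 0.7, 0, 15, 0],
  [0, 0, 0, 0, 0, 13, 0],
  [0, 0, 0, 0, 0, 6, 0],
  [0, 0, 0, 0, 0, 0, 0],
  [0, 0, 0, 0, 0, 0, 0.52],
  [0, 0, 0, 0, 0, 0, 0.52],
  [0, 0, 0, 0, 0, 0, 0.52],
  [0, 0, 0, 0, 0, 0, 0.52],
])

```text
time_s: 18.25
ee_pos: [505.3, 180.4, 27.5]
ee_rot: [180.0, 0.0, -175.8]
force: [0.6, -0.2, 0.4]
gripper_width: 47.7
gripper_force: 0.0
```

step_arm([
  [0, 0, 0, 0, 0, -20, 0.52],
  [0, 0, 0, 0, 0, -40, 0.52],
  [0, 0, 0, 0, 0, -20, 0.52],
  [0, 0, 10, 0, 0, 0, 0.5],
  [0, 0, 10, 0, 0, 0, 0.5],
  [0, 0, 2.2, 0, 0, 0, 0.5],
  [0, 0, 0, 0, 0, 0, 0.5],
  [0, 0, 0, 0, 0, 0, 0.5],
])

```text
time_s: 19.25
ee_pos: [505.3, 180.4, 107.4]
ee_rot: [180.0, -0.0, 162.0]
force: [0.3, 0.4, 0.1]
gripper_width: 45.8
gripper_force: 0.0
```

```bash
python3 -c "
from h import *
go([567,-245.4,25],162)"
```

```text
pos [505.3 180.4 107.4] rot [180.    -0.   162.02] rz 0.02 then tool xyz [-190.3 -385.9   82.4]
```

step_arm([
  [0, 0, 0, -20.3, -40.9, 0, 0.5],
  [0, 0, 0, -25, -51, 0, 0.5],
  [0, 0, 0, -25, -51, 0, 0.5],
  [0, 0, 0, -25, -51, 0, 0.5],
  [0, 0, 0, -25, -51, 0, 0.5],
  [0, 0, 0, -25, -51, 0, 0.5],
  [0, 0, 0, -25, -50, 0, 0.5],
  [0, 0, 0, -20, -40, 0, 0.5],
])

```text
time_s: 20.25
ee_pos: [567.0, -247.8, 107.3]
ee_rot: [180.0, 0.0, 161.9]
force: [1.6, 0.2, 0.1]
gripper_width: 45.8
gripper_force: 0.0
```

step_arm([
  [0, 0, 0, 0, 0, 10, 0.5],
  [0, 0, 0, 0, 0, 20, 0.5],
  [0, 0, 0, 0, 0, 0, 0.5],
  [0, 0, 0, 0, 0, 0, 0.5],
  [0, 0, 0, 0, 0, 0, 0.5],
  [0, 0, 0, 0, 0, 0, 0.5],
  [0, 0, 0, 0, 0, 0, 0.5],
  [0, 0, 0, 0, 0, 0, 0.5],
])

```text
time_s: 21.25
ee_pos: [567.0, -245.4, 77.5]
ee_rot: [180.0, 0.0, 162.0]
force: [-0.0, 1.3, -1.5]
gripper_width: 45.5
gripper_force: 0.0
```

```bash
python3 -c "
from h import *
go([567,-245.4,25],162)"
```

```text
pos [ 567.  -245.4   77.5] rot [1.8000e+02 1.0000e-02 1.6199e+02] rz -0.01 then tool xyz [-0.   0.  52.5]
```

step_arm([
  [0, 0, 0, 0, 0, 20, 0.5],
  [0, 0, 0, 0, 0, 20, 0.5],
  [0, 0, 0, 0, 0, 12.5, 0.5],
  [0, 0, 0, 0, 0, 0, 0.5],
  [0, 0, 0, 0, 0, 0, 0],
  [0, 0, 0, 0, 0, 0, 0],
  [0, 0, 0, 0, 0, 0, 0],
  [0, 0, 0, 0, 0, 0, 0],
])

```text
time_s: 22.25
ee_pos: [567.5, -245.7, 25.8]
ee_rot: [-180.0, 0.1, 162.0]
force: [-0.2, 0.1, 3.7]
gripper_width: 27.9
gripper_force: 15.0
```

step_arm([
  [0, 0, 0, 0, 0, -10, 0],
  [0, 0, 0, 0, 0, -20, 0],
  [0, 0, 0, 0, 0, -25, 0],
  [0, 0, 0, 0, 0, -25, 0],
  [0, 0, 0, 0, 0, 0, 0],
  [0, 0, 0, 0, 0, 0, 0],
  [0, 0, 0, 0, 0, 0, 0],
  [0, 0, 0, 0, 0, 0, 0],
])

```text
time_s: 23.25
ee_pos: [566.5, -245.2, 103.9]
ee_rot: [180.0, -0.1, 162.0]
force: [-0.5, -0.5, -0.1]
gripper_width: 27.9
gripper_force: 15.0
```

```bash
python3 -c "
from h import *
go([500.9,245.2,25],162);print(state()['gripper_width'],state()['gripper_force'])"
```

```text
pos [ 566.5 -245.2  103.9] rot [ 1.7998e+02 -1.1000e-01  1.6199e+02] rz -0.01 then tool xyz [213.9 446.1  78.9]
27.87026535739609 14.99997055158019
```

step_arm([
  [0, 0, 0, 11.9, 25.1, 0, 0],
  [0, 0, 0, 22, 46, 0, 0],
  [0, 0, 0, 22, 46, 0, 0],
  [0, 0, 0, 22, 46, 0, 0],
  [0, 0, 0, 22, 46, 0, 0],
  [0, 0, 0, 22, 46, 0, 0],
  [0, 0, 0, 22, 46, 0, 0],
  [0, 0, 0, 22, 46, 0, 0],
])

```text
time_s: 24.25
ee_pos: [516.1, 137.5, 104.7]
ee_rot: [-180.0, -0.0, 162.0]
force: [0.7, 0.3, -0.5]
gripper_width: 28.2
gripper_force: 15.0
```

step_arm([
  [0, 0, 0, 22, 46, 0, 0],
  [0, 0, 0, 16, 34, 0, 0],
  [0, 0, 0, 10, 19, 0, 0],
  [0, 0, -7.4, 0, 0, 0, 0],
  [0, 0, -7.4, 0, 0, 20, 0],
  [0, 0, -7.4, 0, 0, 20, 0],
  [0, 0, 0, 0, 0, 0, 0],
  [0, 0, 0, 0, 0, 0, 0],
])

```text
time_s: 25.25
ee_pos: [501.9, 245.1, 65.4]
ee_rot: [180.0, 0.0, -175.9]
force: [0.3, 1.2, -0.1]
gripper_width: 28.0
gripper_force: 15.0
```

```bash
python3 -c "
from h import *
go([500.9,245.2,26.3],184.2);print(state()['gripper_width'],state()['gripper_force'])"
```

```text
pos [501.9 245.1  65.4] rot [ 1.7998e+02  4.0000e-02 -1.7592e+02] rz -0.12 then tool xyz [ 1.   0.1 39.1]
28.037298578894365 14.99999494291842
```

Lower, release, rise, and turn back to yaw 162 for the square.

step_arm([
  [0, 0, 0, 1, 0, 18, 0],
  [0, 0, 0, 0, 0, 14, 0],
  [0, 0, 0, 0, 0, 6.5, 0],
  [0, 0, 0, 0, 0, 0, 0],
  [0, 0, 0, 0, 0, 0, 0.5],
  [0, 0, 0, 0, 0, 0, 0.5],
  [0, 0, 0, 0, 0, 0, 0.5],
  [0, 0, 0, 0, 0, 0, 0.5],
])

```text
time_s: 26.25
ee_pos: [500.5, 244.9, 26.6]
ee_rot: [180.0, 0.0, -175.8]
force: [0.1, -0.2, -0.0]
gripper_width: 45.5
gripper_force: 0.0
```

step_arm([
  [0, 0, 0, 0, 0, -20, 0.5],
  [0, 0, 0, 0, 0, -40, 0.5],
  [0, 0, 0, 0, 0, -20, 0.55],
  [0, 0, 10, 0, 0, 0, 0.55],
  [0, 0, 10, 0, 0, 0, 0.55],
  [0, 0, 2.2, 0, 0, 0, 0.55],
  [0, 0, 0, 0, 0, 0, 0.55],
  [0, 0, 0, 0, 0, 0, 0.55],
])

```text
time_s: 27.25
ee_pos: [500.5, 244.9, 106.5]
ee_rot: [180.0, 0.0, 162.0]
force: [-1.0, -0.4, 0.3]
gripper_width: 50.7
gripper_force: 0.0
```

```bash
python3 -c "
from h import *
go([558.7,-311.7,25],162)"
```

```text
pos [500.5 244.9 106.5] rot [180.     0.   162.02] rz 0.02 then tool xyz [-227.4 -511.3   81.5]
```

step_arm([
  [0, 0, 0, -12.4, -26.3, 0, 0.55],
  [0, 0, 0, -20.5, -46, 0, 0.55],
  [0, 0, 0, -20.5, -46, 0, 0.55],
  [0, 0, 0, -20.5, -46, 0, 0.55],
  [0, 0, 0, -20.5, -46, 0, 0.55],
  [0, 0, 0, -20.5, -46, 0, 0.55],
  [0, 0, 0, -20.5, -46, 0, 0.55],
  [0, 0, 0, -20.5, -46, 0, 0.55],
])

```text
time_s: 28.25
ee_pos: [541.1, -136.2, 106.5]
ee_rot: [180.0, 0.0, 162.0]
force: [0.1, 0.2, 0.2]
gripper_width: 50.2
gripper_force: 0.0
```

step_arm([
  [0, 0, 0, -20.5, -46, 0, 0.55],
  [0, 0, 0, -20.5, -46, 0, 0.55],
  [0, 0, 0, -20.5, -46, 0, 0.55],
  [0, 0, 0, -10, -25, 0, 0.55],
  [0, 0, 0, 0, 0, 15, 0.55],
  [0, 0, 0, 0, 0, 15, 0.55],
  [0, 0, 0, 0, 0, 0, 0.55],
  [0, 0, 0, 0, 0, 0, 0.55],
])

```text
time_s: 29.25
ee_pos: [558.8, -310.6, 76.4]
ee_rot: [180.0, -0.0, 162.1]
force: [0.2, 0.3, 0.2]
gripper_width: 50.3
gripper_force: 0.0
```

```bash
python3 -c "
from h import *
go([558.7,-311.7,25],162)"
```

```text
pos [ 558.8 -310.6   76.4] rot [ 1.7998e+02 -2.0000e-02  1.6206e+02] rz 0.06 then tool xyz [-0.2 -1.1 51.4]
```

step_arm([
  [0, 0, 0, 0, -1, 20, 0.55],
  [0, 0, 0, 0, 0, 20, 0.55],
  [0, 0, 0, 0, 0, 11.5, 0.55],
  [0, 0, 0, 0, 0, 0, 0.5],
  [0, 0, 0, 0, 0, 0, 0],
  [0, 0, 0, 0, 0, 0, 0],
  [0, 0, 0, 0, 0, 0, 0],
  [0, 0, 0, 0, 0, 0, 0],
])

```text
time_s: 30.25
ee_pos: [559.0, -312.9, 25.9]
ee_rot: [-180.0, 0.1, 162.0]
force: [-0.5, 0.8, 5.2]
gripper_width: 34.1
gripper_force: 15.0
```

step_arm([
  [0, 0, 0, 0, 0, -10, 0],
  [0, 0, 0, 0, 0, -20, 0],
  [0, 0, 0, 0, 0, -25, 0],
  [0, 0, 0, 0, 0, -25, 0],
  [0, 0, 0, 0, 0, 0, 0],
  [0, 0, 0, 0, 0, 0, 0],
  [0, 0, 0, 0, 0, 0, 0],
  [0, 0, 0, 0, 0, 0, 0],
])

```text
time_s: 31.25
ee_pos: [557.9, -312.4, 103.9]
ee_rot: [180.0, -0.1, 162.0]
force: [-0.7, -0.9, -0.6]
gripper_width: 34.3
gripper_force: 15.0
```

```bash
python3 -c "
from h import *
go([496,309.8,26],162);print(state()['gripper_width'],state()['gripper_force'])"
```

```text
pos [ 557.9 -312.4  103.9] rot [ 1.7997e+02 -1.0000e-01  1.6199e+02] rz -0.01 then tool xyz [251.1 572.6  77.9]
34.29298275990062 14.999931729398668
```

step_arm([
  [0, 0, 0, 11.1, 25.4, 0, 0],
  [0, 0, 0, 20, 45.6, 0, 0],
  [0, 0, 0, 20, 45.6, 0, 0],
  [0, 0, 0, 20, 45.6, 0, 0],
  [0, 0, 0, 20, 45.6, 0, 0],
  [0, 0, 0, 20, 45.6, 0, 0],
  [0, 0, 0, 20, 45.6, 0, 0],
  [0, 0, 0, 20, 45.6, 0, 0],
])

```text
time_s: 32.25
ee_pos: [520.8, 63.4, 104.7]
ee_rot: [180.0, -0.0, 162.0]
force: [0.2, -0.5, 0.0]
gripper_width: 34.0
gripper_force: 15.0
```

step_arm([
  [0, 0, 0, 20, 45.6, 0, 0],
  [0, 0, 0, 20, 45.6, 0, 0],
  [0, 0, 0, 20, 45.6, 0, 0],
  [0, 0, 0, 20, 45.6, 0, 0],
  [0, 0, 0, 12, 27.6, 0, 0],
  [0, 0, 0, 8, 18, 0, 0],
  [0, 0, -7.4, 0, 0, 0, 0],
  [0, 0, -7.4, 0, 0, 0, 0],
])

```text
time_s: 33.25
ee_pos: [496.4, 309.3, 104.6]
ee_rot: [-180.0, -0.0, 177.0]
force: [-0.6, -1.2, 0.3]
gripper_width: 34.2
gripper_force: 15.0
```

step_arm([
  [0, 0, -7.4, 0, 0, 10, 0],
  [0, 0, 0, 0, 0, 20, 0],
  [0, 0, 0, 0, 0, 10, 0],
  [0, 0, 0, 0, 0, 0, 0],
  [0, 0, 0, 0, 0, 0, 0],
  [0, 0, 0, 0, 0, 0, 0],
  [0, 0, 0, 0, 0, 0, 0],
  [0, 0, 0, 0, 0, 0, 0],
])

```text
time_s: 34.25
ee_pos: [496.7, 309.6, 65.2]
ee_rot: [180.0, 0.0, -175.8]
force: [-0.1, 0.3, -0.8]
gripper_width: 33.9
gripper_force: 15.0
```

```bash
python3 -c "
from h import *
go([496,309.8,26.3],184.2);print(state()['gripper_width'],state()['gripper_force'])"
```

```text
pos [496.7 309.6  65.2] rot [ 1.7998e+02  3.0000e-02 -1.7581e+02] rz -0.01 then tool xyz [ 0.7  0.2 38.9]
33.91106244378143 14.999953934457153
```

step_arm([
  [0, 0, 0, 0.7, 0, 18, 0],
  [0, 0, 0, 0, 0, 14, 0],
  [0, 0, 0, 0, 0, 6.5, 0],
  [0, 0, 0, 0, 0, 0, 0],
  [0, 0, 0, 0, 0, 0, 0.52],
  [0, 0, 0, 0, 0, 0, 0.52],
  [0, 0, 0, 0, 0, 0, 0.52],
  [0, 0, 0, 0, 0, 0, 0.52],
])

```text
time_s: 35.25
ee_pos: [495.9, 309.5, 26.6]
ee_rot: [180.0, 0.0, -175.8]
force: [-0.5, -1.0, 0.0]
gripper_width: 47.5
gripper_force: 0.0
```

step_arm([
  [0, 0, 0, 0, 0, -20, 0.52],
  [0, 0, 0, 0, 0, -40, 0.52],
  [0, 0, 0, 0, 0, -50, 0.52],
  [0, 0, 0, 40, 0, -20, 0.52],
  [0, 0, 0, 50, 0, 0, 0.52],
  [0, 0, 0, 50, 0, 0, 0.52],
  [0, 0, 0, 20, 0, 0, 0.52],
  [0, 0, 0, 0, 0, 0, 0.52],
])

```text
time_s: 36.25
ee_pos: [336.1, 298.0, 156.8]
ee_rot: [180.0, 0.1, -175.7]
force: [1.0, 0.0, -0.0]
gripper_width: 47.3
gripper_force: 0.0
```

```bash
python3 - <<'E'
from h import *
a=shot('top','top3.png')
def e(p):return cv2.resize(p,None,fx=4,fy=4,interpolation=cv2.INTER_CUBIC)
cv2.imwrite('pics/c4.png',e(a['image'][160:285,130:270]))
c=grab_frame('scene')['image'];cv2.imwrite('pics/c5.png',cv2.resize(c[100:330,100:440],None,fx=2.2,fy=2.2))
for p in ([510.2,115.7],[505.4,180.6],[500.9,245.2],[496,309.8]):print(((proj(a,[*p,50])-[130,160])*4).round())
E
```

```text
[432. 343.]
[321. 353.]
[210. 362.]
[ 99. 373.]
```

View pics/c4.png

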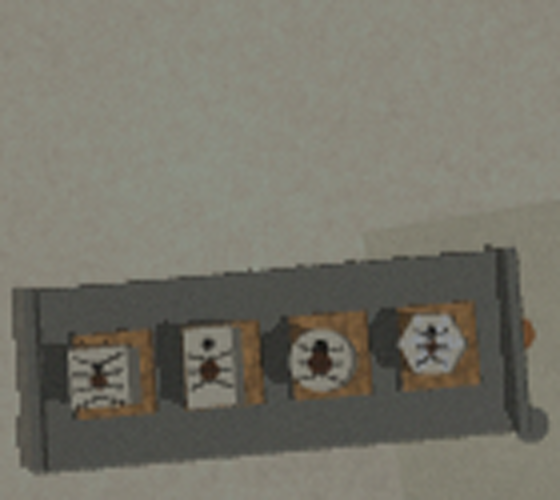

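View pics/c5.png

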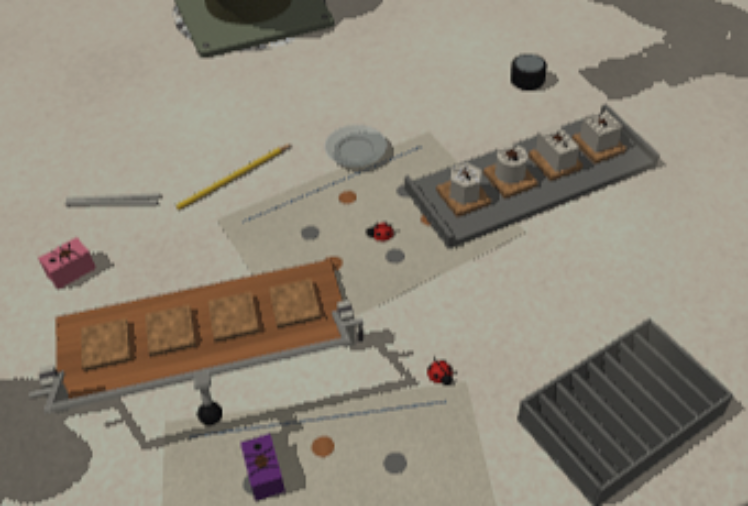

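Top-view crop c4: the block tops are at (432,342), (321,357), (210,365) and (98,377), each about 2–3 mm or less from where its pad centre should appear. Scene crop c5: the bar is open, with its ball knob at (209,412), and all four blocks stand upright.

```bash
python3 -c "
from workcell import *
print(job_done())"
```

```text
the job is handed in; nothing more can be done
None
```

The job is handed in: the bar stayed open, and the four blocks stand upright on the display pads in reverse order (left to right: square, oblong, round, hexagon), each about 2–3 mm or less from its pad centre in the last picture; arm time was about 36 s, and no verdict came back.

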